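# Light-test a soybean cake: balance it on the lamp dome and hold the dial at full

### The arm

A 7-joint arm with a two-finger parallel gripper is mounted at the origin on the work surface. World frame = base frame: x ahead of the robot, y to its left, z up, the work surface at z = 0. Lengths are in m, angles in rad, forces in N, time in s.
With the tool pointing down it reaches from about 0.4 to 0.85 m from the base axis. Payload 6.9 kg.
Tool frame: the origin (TCP) lies midway between the tips of the shut fingers; the grasp point (between the pads) lies 19 mm behind it; y points along the fingers, x is the direction in which the jaws open and shut, and the axes are right-handed (so a half turn about y gives the same grasp; the last joint's range is limited). The gripper opens to 85 mm and grips with 20 to 120 N. Pads are 22 mm wide; open, the fingers measure 114 mm over their backs; the gripper's body (76 mm by 85 mm) begins 54 mm behind the grasp point. The pads swing forward as they close: fully open they stand 13 mm farther back than shut.
Start: joints at [-1.075, 0.507, -0.238, 1.5, 0.126, 1.149, -0.155], TCP at [0.238, 0.578, 0.231] pointing down, gripper open.
Joint ranges: [-3.08, 3.08], [-0.24, 2.05], [-1.43, 1.35], [0, 2.5], [-1.52, 4.66], [0.17, 1.96], [-2.89, 2.89]. Speed limits (rad/s): [2.39, 2.39, 3.14, 3.14, 3.14, 3.14, 3.14].

### API

Orientations are given as a unit quaternion [w, x, y, z].
In Python, from plant import arm, fingers, read_camera, calibration, job, recognise gives the robot as it stands. The module is installed in compiled form; this text tells all that it offers. Calls block until the motion is done:
- arm.movep(position, orientation): joint-space move of the TCP to a pose.
- arm.move_linear(position, v=0.15, ori=None): straight line of the TCP; ori=None keeps the orientation; v is the mean speed in m/s.
- arm.move_joints(angles): joint-space move.
- fingers.set_gripper(opening): finger opening in m; the grip force is fixed at half the most; returns when the fingers have stopped.
- arm.wait(seconds).
- arm.inverse_kinematics(position, orientation): joint angles nearest the present ones, or None.
- arm.get_state(): the state.
- read_camera(name): name is "side" or "top" or "wrist"; returns the picture (400x640x3 uint8, red, green, blue); there is no depth.
- calibration(name): a dict with "mtx" (3x3 intrinsics, pixels), "eye" and "attitude" of the camera in the world. Camera axes: x right, y up, looking along -z (the intrinsics and any distortion apply to the point x, -y, -z); pixel columns grow to the right and rows downward; lengths in m; the calibration is good to about 2 mm. A picture is of the moment at which its call begins: read the wrist's pose just before it. calibration takes no time and is no camera call; for the wrist camera it gives the pose at the moment of the call.
A pose or a line that the arm cannot do raises arm.MotionError and nothing moves.
- job.finish_job(): hands the job in, once; it reports no verdict.
Trained networks look in the newest picture that a camera, given by its name, has taken for a name from the list of things; names that differ only in an ending like _2 or _b are one class to them, and where a whole thing is asked for, a point or a joint stands for the part that bears it (a point fixed in the world has none). Each returns a list of dicts, best first, with "score" (0 to 1); they miss things now and then, are a little off and sometimes report something else, mostly with a low value. They report only what shows in the picture. A call takes as long as a camera call. They do not tell look-alikes from the thing itself.
- recognise(camera, thing): "bbox" ([left, top, right, bottom] in pixels, round what is visible of it).
The state is a dict: "t": time; "joints": joint angles; "joint_vel": joint speeds; "joint_torque": joint torques, N m; "tool_pos": TCP position; "orientation": TCP orientation; "contact_force": force on the tool from outside, world axes, zero at the start; "moment": the same for the moment, N m; "finger_gap": finger opening in m.
Only numpy, scipy, OpenCV 4.12 (cv2) and the standard library are available. Lean on these libraries where they do the work, as an engineer would, in place of code of your own. Each camera call takes 0.05 s, during which the arm holds its last target.

### The job

Check the middle-length soybean cake with the inspection lamp: lay it flat and level, balanced by itself on the very top of the white lamp dome, and let go of it. Then turn the dimmer box's spring-return dial clockwise (seen from above) by its upright tab, past the first and second clicks to the third at the end of its travel, and keep holding it there: the job finishes with the robot still holding the dial against its spring and the cake still balanced, everything else left where it stands.

Things in the scene. Friction and masses are not known exactly. Their poses are not given: they have to be found in the camera images.
- pack: the soybean cake to test: a firm wrapped pale block with beans showing at the ends and a narrow leaf band, 52 mm wide (its own x), 100 mm long (its own y), 32 mm high (z), about 0.12 to 0.24 kg, the middle one of three alike in look; origin at the centre of its underside
- lamp: fixed inspection lamp: upright grey cylinder 128 mm across and 62 mm high, on it a hard white half-ball dome of 60 mm radius; origin at the centre of its underside, z up
- lamp_crown (a point): topmost point of the lamp's dome, 122 mm above the table
- dimmer: fixed grey dimmer box 150 x 150 mm, 50 mm high, with a black dial on its top; origin at the centre of its underside, z up; the dial's upright axis passes through the origin. Raised white pips on the box top beside the dial mark the rest position (a short bar) and the first, second and third click (one, two, three pips)
- dial (a joint): angle of the dial in rad: 0 at rest (where its spring returns it whenever let go), growing clockwise seen from above; clicks (detents) at 0.4, 0.8 and, at the end stop, 1.2. The detents do not keep it there: the spring always brings it back to 0. Turning takes 2 to 7 N at the tab: it stiffens on leaving rest or a click and eases as it comes into the next. The hub is a disc of 34 mm radius whose top is 66 mm above the table
- dial_tab (a point): top edge of the dial's upright tab, 50 mm out from the dial's axis, 96 mm above the table; it moves with the dial. The tab is a black fin 10 mm thick, reaching radially from 20 to 65 mm from the axis and from 52 to 96 mm above the table. At rest it points, in the box's frame, along (-0.825, -0.565), that is 0.6 rad beyond the box's -x towards its -y; at the third click 0.6 rad from -x towards +y
- pack_long: longest soybean cake, 52 x 140 x 32 mm, leave alone; origin at the centre of its underside
- pack_stub: shortest soybean cake, 52 x 60 x 32 mm, leave alone; origin at the centre of its underside
- tape: cardboard ring, 90 mm across, 24 mm high, leave alone; origin at the centre of its underside
- bowl: steel bowl, 130 mm across, 50 mm high, leave alone; origin at the centre of its underside
- jar: amber glass jar with steel lid, 68 mm across, 100 mm high, leave alone; origin at the centre of its underside
- weight: brass scale weight, 48 mm across, 60 mm high, leave alone; origin at the centre of its underside
- spoon: spoon with a wooden handle and steel bowl lying on the table, leave alone; origin on its underside
Mind the look-alikes: they are no part of the job. What is shaped like the lamp but turquoise is not meant.

How it is judged:
On the way, in this order (a step that is already met when the one before it is completed fails the run):
1. the middle-length cake rests balanced on the dome, let go (horizontal distance between pack and lamp_crown below 0.02 m and angle between pack's own z axis and vertical below 0.25 rad and z of pack in the frame of lamp_crown between -0.006 and 0.01 m and contact force between pack and lamp above 0.3 N and contact force between each of the arm, the fingers and pack below 0.1 N and linear speed of pack below 0.03 m/s), for 0.3 s.
2. the dial has passed its second click, the cake still balanced (horizontal distance between pack and lamp_crown below 0.02 m and angle between pack's own z axis and vertical below 0.25 rad and z of pack in the frame of lamp_crown above -0.006 m and value of joint dial above 0.85 rad), for 0.02 s.
3. the robot holds the dial at its third click (value of joint dial above 1.1 rad and contact force between any of the fingers, the arm and dimmer above 0.5 N), for 0.3 s.
At the end, for the whole second after the job is handed in: The cake lies on the lamp dome alone, its centre within 20 mm of the crown and within 0.25 rad (14 degrees) of level, untouched by the robot and at rest, while the robot keeps pushing the dial (over 0.5 N) at its third click (1.1 to 1.2 rad). Nothing else has moved by more than 30 mm at any time (all of step 1 and all of step 3 and velocity of joint dial below 0.2 rad/s); the arm keeps its last pose, push and grip.
It fails at once if another soybean cake was moved by more than 30 mm (distance of any of pack_long, pack_stub from where it was at the start of the episode above 0.03 m).
It fails at once if another thing on the table was moved by more than 30 mm (distance of any of tape, bowl, jar, weight, spoon from where it was at the start of the episode above 0.03 m).
It also fails if it takes over 64 s, if anything falls off the work surface, if the arm or the gripper's body presses on something with over 40 N, if the wrist force passes 120 N, or if a joint passes its speed limit or range.

## Working session

There is one attempt and no reset: what is moved stays moved. The work goes in short steps, each a Python script; the robot and the scene stay as the last script left them, time stands still between calls to the robot, and variables do not carry over. Pictures are saved under pics/ and viewed, and the job is handed in when it is done.

```bash
mkdir -p pics; ls
python3 - <<'E'
from plant import arm, fingers, read_camera, calibration, job, recognise
import cv2
for n in ("side","top","wrist"):
    c=calibration(n); print(n,c)
    im=read_camera(n); cv2.imwrite(f"pics/a_{n}.png",im[:,:,::-1])
    for t in ("pack","lamp","dimmer","dial_tab","pack_long","pack_stub","jar","weight","bowl","tape","spoon"):
        print(t,[(r["bbox"],round(r["score"],2)) for r in recognise(n,t)])
print(arm.get_state())
E
```

```text
pics
side {'mtx': array([[362.41823507,   0.        , 310.01635213],
       [  0.        , 362.41823507, 199.07083406],
       [  0.        ,   0.        ,   1.        ]]), 'eye': array([0.55183661, 0.60703313, 0.72489414]), 'attitude': array([-0.02468895, -0.01009156,  0.39359989,  0.91889485])}
pack [([286.8, 155.7, 311.5, 185.2], 0.93), ([288.6, 332.4, 339.8, 369.7], 0.59)]
lamp [([347.6, 187.6, 401.9, 245.2], 0.76), ([265.8, 192.5, 319.3, 249.4], 0.7), ([251.3, 302.0, 357.9, 400.0], 0.51)]
dimmer [([252.9, 303.0, 362.1, 400.0], 0.67), ([268.1, 193.3, 317.4, 254.2], 0.55)]
dial_tab [([288.8, 330.8, 340.2, 368.6], 0.92)]
pack_long []
pack_stub [([331.2, 131.5, 354.9, 152.2], 0.86)]
jar [([192.1, 277.9, 231.2, 329.9], 0.78), ([289.1, 331.7, 343.6, 366.3], 0.43)]
weight [([233.1, 258.1, 251.4, 289.1], 0.64)]
bowl [([201.6, 183.5, 255.3, 223.3], 0.93), ([332.7, 132.1, 351.6, 150.2], 0.47)]
tape [([357.8, 262.1, 397.3, 300.0], 0.69), ([345.1, 161.4, 377.9, 191.3], 0.5)]
spoon [([351.3, 333.3, 453.3, 388.2], 0.66), ([266.4, 194.3, 317.1, 251.0], 0.21)]
top {'mtx': array([[424.48103834, 
[... 1473 characters left out ...]
ts': array([-1.07551069,  0.50754041, -0.23758467,  1.50023247,  0.12566183,
        1.1488945 , -0.15482469]), 'joint_vel': array([-3.09293822e-04, -9.69704482e-06, -1.42638381e-04,  1.04722635e-03,
       -5.07775999e-04,  1.94207713e-03, -1.31249569e-03]), 'joint_torque': array([-7.08799325e-04, -6.20347738e+01, -2.18508594e+00, -2.49964643e+01,
        1.39120847e-02,  2.27020748e-03, -3.31569242e-05]), 'tool_pos': array([0.23750306, 0.57808494, 0.23123808]), 'orientation': array([-0.58737058,  0.58738827,  0.39364422, -0.39371951]), 'contact_force': array([ 0.41777871,  0.47291535, -0.16950433]), 'moment': array([ 0.00273618,  0.02473754, -0.03238755]), 'finger_gap': 0.0854766742017856}
```

View pics/a_top.png

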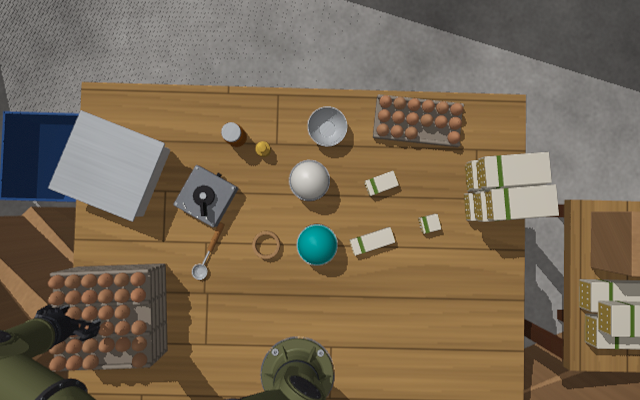

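View pics/a_side.png

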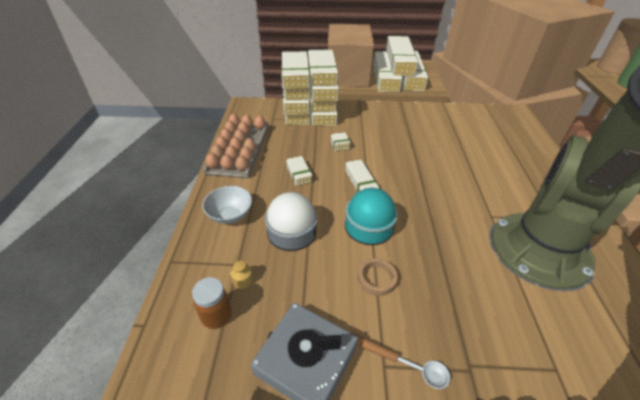

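```bash
cat > h.py <<'E'
import numpy as np, cv2
from scipy.spatial.transform import Rotation as R
def rot(q): return R.from_quat([q[1],q[2],q[3],q[0]])
def ray(c,px,z):
    d=np.array([(px[0]-c['mtx'][0,2])/c['mtx'][0,0],-(px[1]-c['mtx'][1,2])/c['mtx'][1,1],-1.])
    d=rot(c['attitude']).apply(d); return c['eye']+d*(z-c['eye'][2])/d[2]
def proj(c,p):
    q=rot(c['attitude']).inv().apply(np.atleast_2d(p)-c['eye'])
    return np.c_[c['mtx'][0,2]+c['mtx'][0,0]*q[:,0]/-q[:,2], c['mtx'][1,2]+c['mtx'][1,1]*q[:,1]/q[:,2]]
E
python3 - <<'E'
from h import *
im=cv2.imread('pics/a_top.png')
cv2.imwrite('pics/b1.png',np.hstack([cv2.resize(im[160:235,170:245],(400,400),interpolation=2),cv2.resize(im[155:215,345:405],(400,400),interpolation=2)]))
cv2.imwrite('pics/b2.png',cv2.resize(im[100:220,215:375],(800,600),interpolation=2))
E
```

```text
(no output)
```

View pics/b1.png

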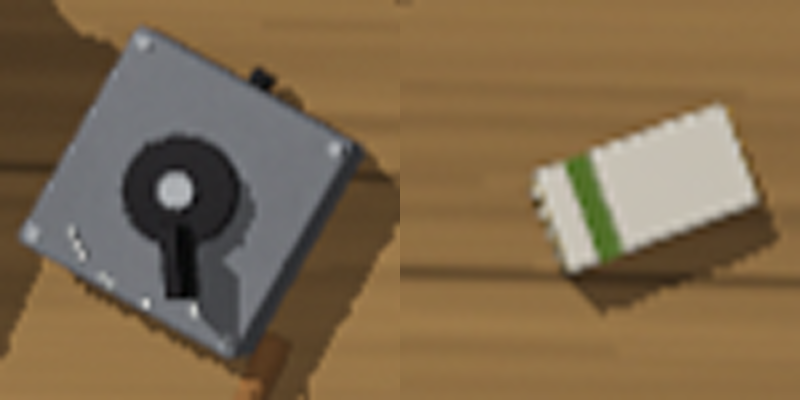

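View pics/b2.png

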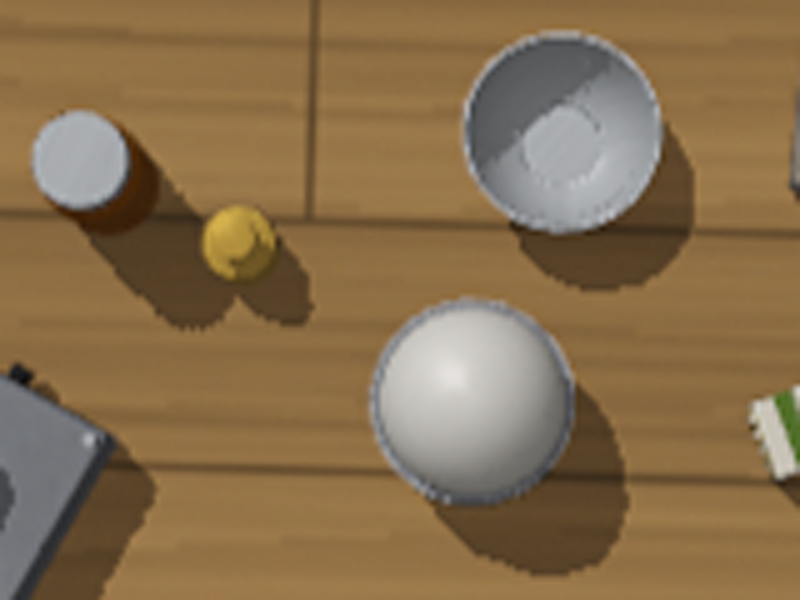

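```bash
cat > est.py <<'E'
from h import *
from plant import calibration
from scipy.optimize import least_squares
ct=calibration('top'); cs=calibration('side')
im=cv2.imread('pics/a_top.png'); si=cv2.imread('pics/a_side.png')
def blob(im,mask,box):
    x0,y0,x1,y1=box; m=np.zeros_like(mask); m[y0:y1,x0:x1]=mask[y0:y1,x0:x1]
    n,l,s,c=cv2.connectedComponentsWithStats(m); k=1+np.argmax(s[1:,4]); return (l==k).astype(np.uint8)
def cnt(m): return max(cv2.findContours(m,0,1)[0],key=len)
hsv=cv2.cvtColor(im,cv2.COLOR_BGR2HSV); hs=cv2.cvtColor(si,cv2.COLOR_BGR2HSV)
# packs, top: light or green
def pk(im,hsv,box):
    m=(((hsv[...,1]<60)&(hsv[...,2]>130))|((hsv[...,0]>35)&(hsv[...,0]<75)&(hsv[...,1]>80))).astype(np.uint8)
    return blob(im,m,box)
for nm,box in (('pack',(355,160,410,205)),('long',(340,220,405,265)),('stub',(410,205,450,242))):
    m=pk(im,hsv,box); r=cv2.minAreaRect(cnt(m)); b=cv2.boxPoints(r)
    P=np.array([ray(ct,p,.032) for p in b])[:,:2]
    e=np.diff(P,axis=0); print(nm,r,'ctr',P.mean(0).round(4),'len',np.linalg.norm(e,axis=1).round(4),'ang',np.degrees(np.arctan2(e[:,1],e[:,0])).round(1))
# lamp: outline of whole thing
def sil(c,x,y):
    a=np.linspace(0,2*np.pi,90)
    pts=[np.c_[x+.064*np.cos(a),y+.064*np.sin(a),0*a+z] for z in (0,.062)]
    v,w=np.meshgrid(np.linspace(0,np.pi/2,20),a); pts.append(np.c_[(x+.06*np.cos(v)*np.cos(w)).ravel(),(y+.06*np.cos(v)*np.sin(w)).ravel(),(.062+.06*np.sin(v)).ravel()])
    return cv2.convexHull(proj(c,np.vstack(pts)).astype(np.float32))
m=blob(im,((hsv[...,1]<60)&(hsv[...,2]>100)).astype(np.uint8),(285,155,335,205))
(x,y),r=cv2.minEnclosingCircle(cnt(m)); print('lamp top circle',x,y,r, ray(ct,(x,y),.08))
ms=blob(si,((hs[...,1]<50)&(hs[...,2]>140)).astype(np.uint8),(262,185,322,250))
bs=cv2.boundingRect(cnt(ms)); print('lamp side dome bbox',bs)
bt=cv2.boundingRect(cnt(m)); print(bt)
for xy in ([ray(ct,(x,y),.08)[:2]]):
    print(cv2.boundingRect(sil(ct,*xy)), proj(cs,[xy[0],xy[1],.122]))
    s=np.array([[xy[0],xy[1],.062]]); a=rot(cs['attitude']); 
    a_=np.linspace(0,2*np.pi,90); v,w=np.meshgrid(np.linspace(0,np.pi/2,20),a_)
    q=proj(cs,np.c_[(xy[0]+.06*np.cos(v)*np.cos(w)).ravel(),(xy[1]+.06*np.cos(v)*np.sin(w)).ravel(),(.062+.06*np.sin(v)).ravel()])
    print('side dome pred',q.min(0),q.max(0))
# dimmer
f=lambda u,v:(170+u/5.333-.5+.1,160+v/5.333-.4)
C=np.array([ray(ct,f(*p),.05) for p in ((145,28),(362,152),(240,358),(20,237))])[:,:2]
print('dimmer corners',C,'ctr',C.mean(0),np.linalg.norm(np.roll(C,-1,0)-C,axis=1))
print('hub',ray(ct,f(181,190),.066),'tab tip',ray(ct,f(180,298),.096))
print('jar',ray(ct,(231,132),.1),'weight',ray(ct,(262,148),.06),'bowl',ray(ct,(328,126),.05))
E
python3 est.py
```

```text
pack ((381.0684814453125, 182.84933471679688), (15.917596817016602, 31.132946014404297), 69.44395446777344) ctr [ 0.6312 -0.2609] len [0.1025 0.0522 0.1024] ang [ -68.  -158.3  112. ]
long ((371.8500671386719, 240.55003356933594), (16.76007080078125, 43.00697326660156), 71.56504821777344) ctr [ 0.442  -0.2347] len [0.1406 0.0545 0.1405] ang [ -70.3 -160.3  109.7]
stub ((429.176513671875, 223.20590209960938), (16.492422103881836, 19.645383834838867), 75.96376037597656) ctr [ 0.503  -0.4212] len [0.0646 0.0538 0.0646] ang [ -74.6 -164.9  105.3]
lamp top circle 308.8254089355469 179.79629516601562 20.736995697021484 [ 0.63171717 -0.02494311  0.08      ]
lamp side dome bbox (265, 192, 46, 46)
(289, 160, 41, 40)
(288, 160, 41, 41) [[290.73012666 198.2528201 ]]
side dome pred [267.71142739 191.7444875 ] [315.28731461 233.43454884]
dimmer corners [[0.67257383 0.33739276]
 [0.60103141 0.20439577]
 [0.47522918 0.27359034]
 [0.54459256 0.40785274]] ctr [0.57335675 0.3058079 ] [0.15101826 0.14357608 0.15112139 0.14609523]
hub [0.57491025 0.3081315  0.066     ] tab tip [0.51134652 0.29857638 0.096     ]
jar [0.77306368 0.22070424 0.1       ] weight [0.73129883 0.1281994  0.06      ] bowl [ 0.81011652 -0.08192886  0.05      ]
```

```bash
cat >> est.py <<'E'
def ov(im,c,box,s,polys):
    x0,y0,x1,y1=box; o=cv2.resize(im[y0:y1,x0:x1],None,fx=s,fy=s,interpolation=cv2.INTER_NEAREST)
    for p,col in polys:
        q=((np.array(p).reshape(-1,2)-[x0,y0]+.5)*s).astype(int); cv2.polylines(o,[q.reshape(-1,1,2)],True,col,1)
    return o
def boxp(x,y,a,w,l,h):
    c,s_=np.cos(a),np.sin(a); P=[]
    for z in (0,h):
        for u,v in ((1,1),(1,-1),(-1,-1),(-1,1)): P.append([x+c*u*w/2-s_*v*l/2,y+s_*u*w/2+c*v*l/2,z])
    return np.array(P)
def disc(x,y,r,z): a=np.linspace(0,2*np.pi,60); return np.c_[x+r*np.cos(a),y+r*np.sin(a),0*a+z]
if __name__=='__main__':
    L=(.6317,-.0249); D=(.574,.307); P=boxp(.6312,-.2609,np.radians(22),.052,.1,.032); DB=boxp(*D,np.radians(-28),.15,.15,.05)
    an=np.radians(186.4); tab=np.array([[D[0]+r*np.cos(an),D[1]+r*np.sin(an),.096] for r in (.02,.065)])
    for n,I,c,bl,bd,bp in (('top',im,ct,(283,153,337,207),(170,160,245,235),(355,155,410,210)),('side',si,cs,(258,185,328,255),(245,290,375,400),(275,145,325,195))):
        o=[ov(I,c,bl,400/(bl[3]-bl[1]),[(sil(c,*L),(0,0,255)),(proj(c,disc(*L,.064,0.062)),(255,0,0))]),
           ov(I,c,bp,400/(bp[3]-bp[1]),[(proj(c,P[:4]),(255,0,0)),(proj(c,P[4:]),(0,0,255))])]
        cv2.imwrite(f'pics/c_{n}.png',np.hstack(o)[:, :800])
        cv2.imwrite(f'pics/d_{n}.png',ov(I,c,bd,5,[(proj(c,DB[4:]),(0,0,255)),(proj(c,tab),(0,255,0)),(proj(c,disc(*D,.034,.066)),(255,255,0))]))
E
python3 est.py >/dev/null
```

```text
(no output)
```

View pics/c_top.png

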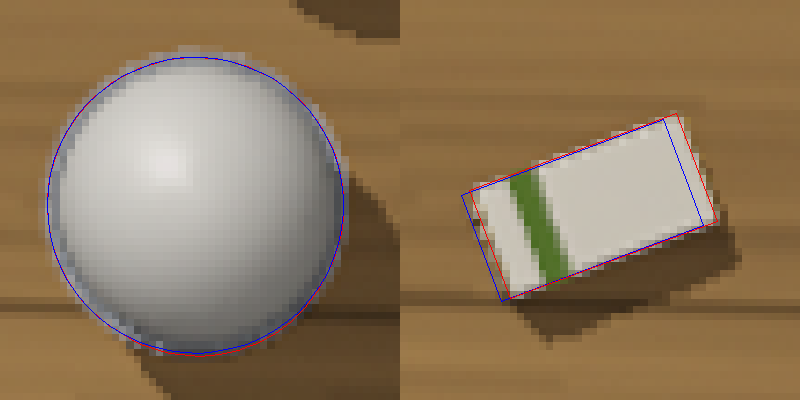

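View pics/c_side.png

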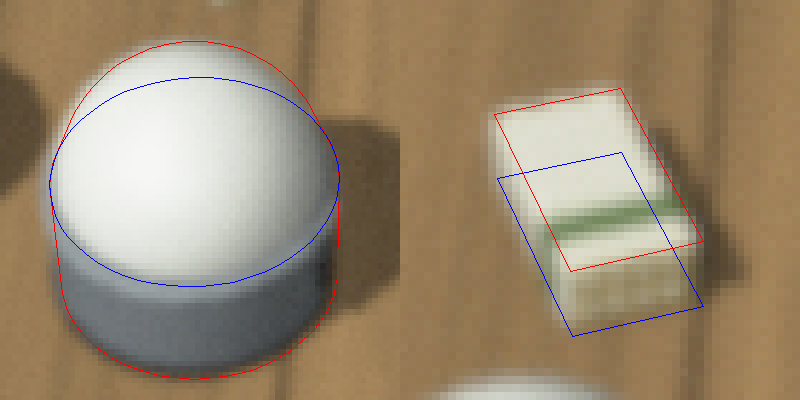

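View pics/d_top.png

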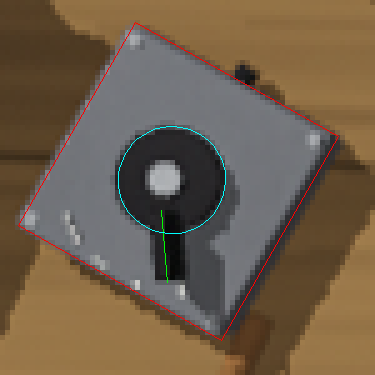

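View pics/d_side.png

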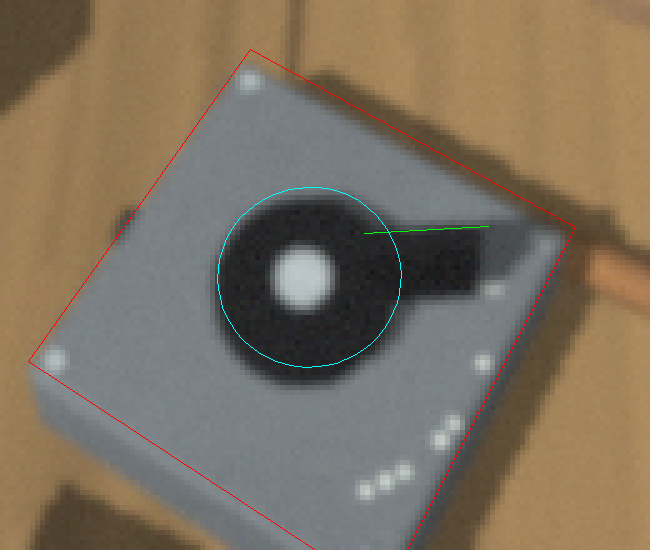

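```bash
python3 - <<'E' | tail -20
from est import *
T=[(135,40),(313,139),(30,217)]; S=[(55,360),(249,80),(545,243)]
# correspondence: top view up=+x, left=+y ; side view
tt=[ray(ct,(170+u/5-.5,160+v/5-.5),.052)[:2].round(4) for u,v in T+[(208,322)]]
ss=[ray(cs,(245+u/5-.5,290+v/5-.5),.052)[:2].round(4) for u,v in S]
print('T',tt,(tt[1]+tt[2])/2,(tt[0]+tt[3])/2); print('S',ss)
print('midS',(ss[0]+ss[2])/2)
for z in (.066,.07,.075,.08): print(z,'cap',ray(ct,(170+164/5-.5,160+178/5-.5),z)[:2].round(4),ray(cs,(245+302/5-.5,290+277/5-.5),z)[:2].round(4))
e=tt[1]-tt[0]; print(np.degrees(np.arctan2(e[1],e[0])))
# tab tip end: top & side
print('tabtip',ray(ct,(170+171/5-.5,160+279/5-.5),.096)[:2],ray(cs,(245+478/5-.5,290+247/5-.5),.096)[:2])
E
```

```text
lamp top circle 308.8254089355469 179.79629516601562 20.736995697021484 [ 0.63171717 -0.02494311  0.08      ]
lamp side dome bbox (265, 192, 46, 46)
(289, 160, 41, 40)
(288, 160, 41, 41) [[290.73012666 198.2528201 ]]
side dome pred [267.71142739 191.7444875 ] [315.28731461 233.43454884]
dimmer corners [[0.67257383 0.33739276]
 [0.60103141 0.20439577]
 [0.47522918 0.27359034]
 [0.54459256 0.40785274]] ctr [0.57335675 0.3058079 ] [0.15101826 0.14357608 0.15112139 0.14609523]
hub [0.57491025 0.3081315  0.066     ] tab tip [0.51134652 0.29857638 0.096     ]
jar [0.77306368 0.22070424 0.1       ] weight [0.73129883 0.1281994  0.06      ] bowl [ 0.81011652 -0.08192886  0.05      ]
T [array([0.6638, 0.3375]), array([0.6031, 0.2213]), array([0.5484, 0.4005]), array([0.4841, 0.2846])] [0.57575 0.3109 ] [0.57395 0.31105]
S [array([0.6655, 0.3377]), array([0.6042, 0.2207]), array([0.4849, 0.2837])]
midS [0.5752 0.3107]
0.066 cap [0.5752 0.3121] [0.5767 0.3083]
0.07 cap [0.5751 0.311 ] [0.5765 0.3101]
0.075 cap [0.575  0.3096] [0.5764 0.3124]
0.08 cap [0.5748 0.3083] [0.5762 0.3146]
-117.58145104071664
tabtip [0.51192568 0.29752129] [0.5133242  0.30758018]
```

```bash
cat >> h.py <<'E'
def Q(deg):
    a=np.radians(deg); c,s=np.cos(a),np.sin(a)
    q=R.from_matrix(np.array([[c,0,-s],[s,0,c],[0,-1,0]])).as_quat(); return np.array([q[3],q[0],q[1],q[2]])
E
python3 - <<'E'
from h import *
from plant import arm, calibration
print(Q(0),arm.get_state()['orientation'], rot(arm.get_state()['orientation']).as_matrix().round(2))
for d in (22,-158):
  for p in ((.6312,-.2609,.15),(.6312,-.2609,.002),(.6317,-.0249,.18),(.6317,-.0249,.124)):
    j=arm.inverse_kinematics(list(p),list(Q(d))); print(d,p,None if j is None else np.round(j,2))
for d in np.arange(-180,180,30):
    for p in ((.527,.27,.075),(.535,.345,.075)):
        j=arm.inverse_kinematics(list(p),list(Q(d))); print(d,p,None if j is None else np.round(j,2))
E
```

```text
[-0.70710678  0.70710678  0.          0.        ] [-0.58737058  0.58738827  0.39364422 -0.39371951] [[ 0.38 -0.   -0.92]
 [ 0.92 -0.    0.38]
 [-0.   -1.    0.  ]]
22 (0.6312, -0.2609, 0.15) [ 0.15  0.69  0.38  1.45 -0.28  1.06  0.97]
22 (0.6312, -0.2609, 0.002) [ 0.27  0.82  0.15  1.57 -0.16  0.76  0.88]
22 (0.6317, -0.0249, 0.18) [-0.13  0.56  0.21  1.56 -0.13  1.03  0.5 ]
22 (0.6317, -0.0249, 0.124) [-0.1   0.62  0.17  1.63 -0.13  0.91  0.5 ]
-158 (0.6312, -0.2609, 0.15) [-0.16  0.93  1.15  1.45 -0.85  1.32 -1.71]
-158 (0.6312, -0.2609, 0.002) [-0.17  1.13  1.15  1.58 -1.1   1.19 -1.53]
-158 (0.6317, -0.0249, 0.18) [-0.57  0.82  1.15  1.56 -0.77  1.27 -2.06]
-158 (0.6317, -0.0249, 0.124) [-0.57  0.89  1.15  1.63 -0.87  1.21 -1.98]
-180 (0.527, 0.27, 0.075) [-0.12  0.69 -0.65  1.78  0.53  0.86  2.12]
-180 (0.535, 0.345, 0.075) [-0.23  0.75 -0.67  1.65  0.55  0.94  2.04]
-150 (0.527, 0.27, 0.075) [-0.04  0.73 -0.79  1.78  0.64  0.92  2.55]
-150 (0.535, 0.345, 0.075) [-0.16  0.78 -0.8   1.65  0.65  0.99  2.48]
-120 (0.527, 0.27, 0.075) [-1.11  0.92  1.15  1.79 -0.95  1.1  -1.71]
-120
[... 607 characters left out ...]
0.81 -0.57]
30 (0.527, 0.27, 0.075) [-0.48  0.62 -0.05  1.78  0.04  0.74 -0.03]
30 (0.535, 0.345, 0.075) [-0.58  0.67 -0.05  1.66  0.04  0.81 -0.12]
60 (0.527, 0.27, 0.075) [-0.42  0.62 -0.16  1.78  0.13  0.75  0.41]
60 (0.535, 0.345, 0.075) [-0.52  0.67 -0.16  1.66  0.13  0.82  0.32]
90 (0.527, 0.27, 0.075) [-0.35  0.62 -0.27  1.78  0.22  0.76  0.84]
90 (0.535, 0.345, 0.075) [-0.45  0.68 -0.27  1.66  0.23  0.84  0.75]
120 (0.527, 0.27, 0.075) [-0.28  0.64 -0.38  1.78  0.32  0.78  1.28]
120 (0.535, 0.345, 0.075) [-0.38  0.69 -0.4   1.66  0.33  0.86  1.19]
150 (0.527, 0.27, 0.075) [-0.19  0.66 -0.52  1.78  0.43  0.82  1.7 ]
150 (0.535, 0.345, 0.075) [-0.3   0.72 -0.53  1.65  0.44  0.89  1.61]
```

Run:
```python
from h import *
from plant import arm, fingers,read_camera,calibration
arm.movep([.6312,-.2609,.16],list(Q(22)))
c=calibration('wrist'); im=read_camera('wrist')[:,:,::-1].copy()
np.savez('w1.npz',**c); cv2.imwrite('pics/e_raw.png',im)
from est import boxp
P=boxp(.6312,-.2609,np.radians(22),.052,.1,.032)
for p,col in ((P[:4],(255,0,0)),(P[4:],(0,0,255))): cv2.polylines(im,[proj(c,p).astype(int).reshape(-1,1,2)],True,col,1)
cv2.imwrite('pics/e.png',im); s=arm.get_state(); print(s['t'],s['tool_pos'])
```

```text
pack ((381.0684814453125, 182.84933471679688), (15.917596817016602, 31.132946014404297), 69.44395446777344) ctr [ 0.6312 -0.2609] len [0.1025 0.0522 0.1024] ang [ -68.  -158.3  112. ]
long ((371.8500671386719, 240.55003356933594), (16.76007080078125, 43.00697326660156), 71.56504821777344) ctr [ 0.442  -0.2347] len [0.1406 0.0545 0.1405] ang [ -70.3 -160.3  109.7]
stub ((429.176513671875, 223.20590209960938), (16.492422103881836, 19.645383834838867), 75.96376037597656) ctr [ 0.503  -0.4212] len [0.0646 0.0538 0.0646] ang [ -74.6 -164.9  105.3]
lamp top circle 308.8254089355469 179.79629516601562 20.736995697021484 [ 0.63171717 -0.02494311  0.08      ]
lamp side dome bbox (265, 192, 46, 46)
(289, 160, 41, 40)
(288, 160, 41, 41) [[290.73012666 198.2528201 ]]
side dome pred [267.71142739 191.7444875 ] [315.28731461 233.43454884]
dimmer corners [[0.67257383 0.33739276]
 [0.60103141 0.20439577]
 [0.47522918 0.27359034]
 [0.54459256 0.40785274]] ctr [0.57335675 0.3058079 ] [0.15101826 0.14357608 0.15112139 0.14609523]
hub [0.57491025 0.3081315  0.066     ] tab tip [0.51134652 0.29857638 0.096     ]
jar [0.77306368 0.22070424 0.1       ] weight [0.73129883 0.1281994  0.06      ] bowl [ 0.81011652 -0.08192886  0.05      ]
5.1 [ 0.6316261  -0.25986139  0.16002234]
```

View pics/e.png

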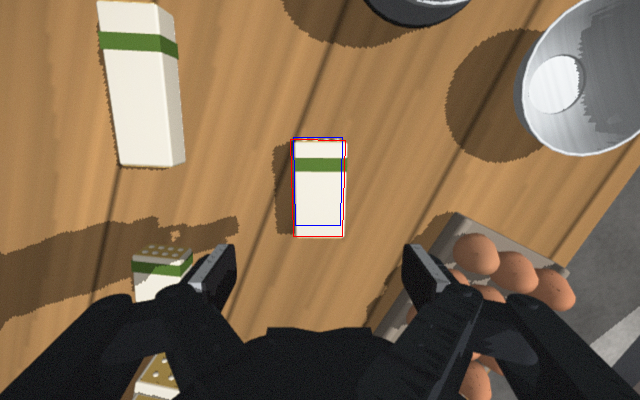

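```bash
sed -i 's/^for nm,box in/if __name__=="__main__":\n  pass\nfor nm,box in/' est.py
python3 - <<'E'
from h import *
from plant import arm, fingers,read_camera,calibration
c=dict(np.load('w1.npz'))
for z in (0,.03,.05): print(z,ray(c,(457,213),z))
for p in ((293,138),(345,140),(342,237),(293,237)): print(ray(c,p,.032))
print(ray(c,(319,237),.032),ray(c,(319,138.5),.032))
E
```

```text
0 [ 0.79233528 -0.23284897  0.        ]
0.03 [ 0.77384057 -0.22915371  0.03      ]
0.05 [ 0.76151077 -0.2266902   0.05      ]
[ 0.58962222 -0.22175027  0.032     ]
[ 0.63629303 -0.20477711  0.032     ]
[ 0.67366262 -0.29801964  0.032     ]
[ 0.62579052 -0.31748001  0.032     ]
[ 0.65118954 -0.30715512  0.032     ] [ 0.61275608 -0.21283956  0.032     ]
```

Run:
```python
from h import *
from plant import arm, fingers,read_camera,calibration
arm.move_linear([.632,-.2605,.05],v=.15)
arm.move_linear([.632,-.2605,.003],v=.06)
s=arm.get_state(); print(s['t'],s['tool_pos'],s['contact_force'].round(1))
fingers.set_gripper(.03)
s=arm.get_state(); print(s['t'],s['tool_pos'],s['contact_force'].round(1),s['finger_gap'])
arm.move_linear([.632,-.2605,.04],v=.08)
s=arm.get_state(); print(s['t'],s['tool_pos'],s['contact_force'].round(1),s['finger_gap'])
arm.move_linear([.632,-.2605,.2],v=.2)
s=arm.get_state(); print(s['t'],s['tool_pos'],s['contact_force'].round(1),s['finger_gap'])
c=calibration('wrist'); im=read_camera('wrist')[:,:,::-1]; cv2.imwrite('pics/f.png',im); np.savez('w2.npz',**c)
cv2.imwrite('pics/f_s.png',cv2.resize(read_camera('side')[60:220,220:420,::-1],(800,640))[:600])
```

```text
6.9167 [ 0.63221532 -0.26066889  0.00327823] [ 1.   0.6 -0.6]
7.3333 [ 0.63251773 -0.26067841  0.00375458] [0.4 0.3 5.2] 0.05085641528369104
7.95 [ 0.63201151 -0.26036211  0.04022487] [-0.2  0.6 -1.8] 0.050667916577253766
8.9 [ 0.63135473 -0.25995745  0.19849881] [-0.5 -0.2 -2.7] 0.051187521409995336
```

View pics/f.png

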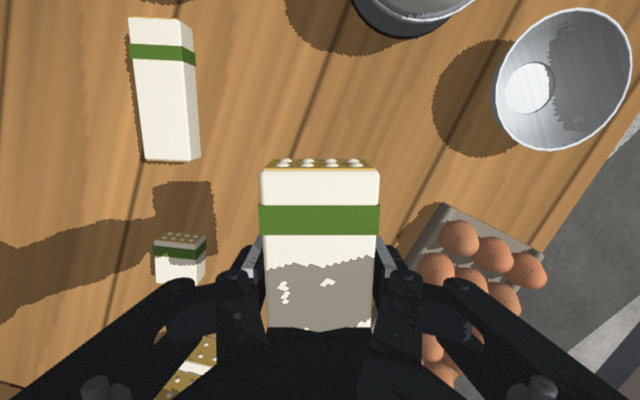

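View pics/f_s.png

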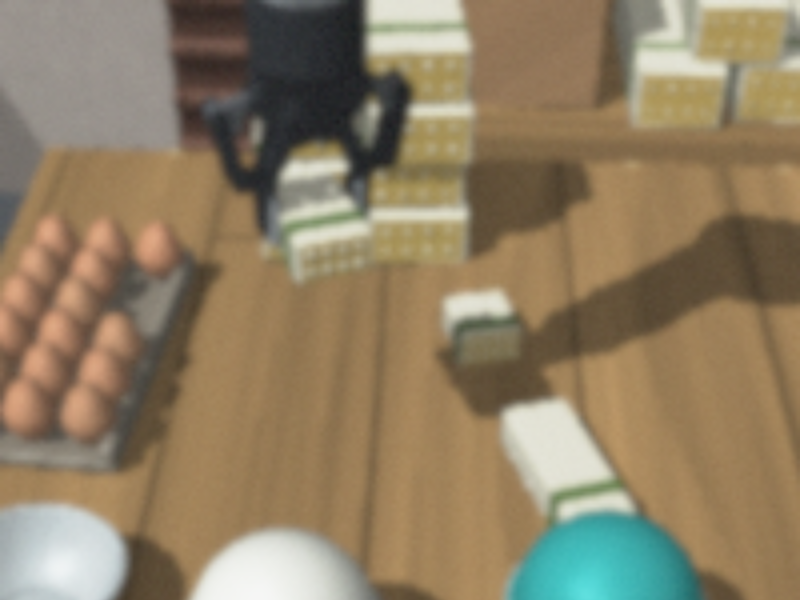

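Run:
```python
from h import *
from plant import arm, fingers,read_camera,calibration
s=arm.get_state(); t=s['tool_pos']; c=dict(np.load('w2.npz'))
M=rot(s['orientation']).as_matrix()
p=ray(c,(320,169),t[2]+.0282); print('front edge in tool frame',M.T@(p-t)) 
arm.movep([.6325,-.025,.2],list(Q(22)))
arm.move_linear([.6325,-.025,.145],v=.1)
s=arm.get_state(); print(s['t'],s['tool_pos'],s['contact_force'].round(2)); t=s['tool_pos']
np.savez('w3.npz',tool=t,M=rot(s['orientation']).as_matrix(),**calibration('wrist'))
for n in ('wrist','top','side'): cv2.imwrite(f'pics/g_{n}.png',read_camera(n)[:,:,::-1])
a=cv2.imread('pics/g_top.png')[140:220,270:350]; b=cv2.imread('pics/g_side.png')[140:260,230:350]
cv2.imwrite('pics/g.png',np.hstack([cv2.resize(a,(400,400)),cv2.resize(b,(400,400))]))
```

```text
front edge in tool frame [ 0.00014394 -0.02809243  0.04891985]
10.6333 [ 0.63287037 -0.02571313  0.14542291] [ 0.51 -0.56 -1.21]
```

View pics/g.png

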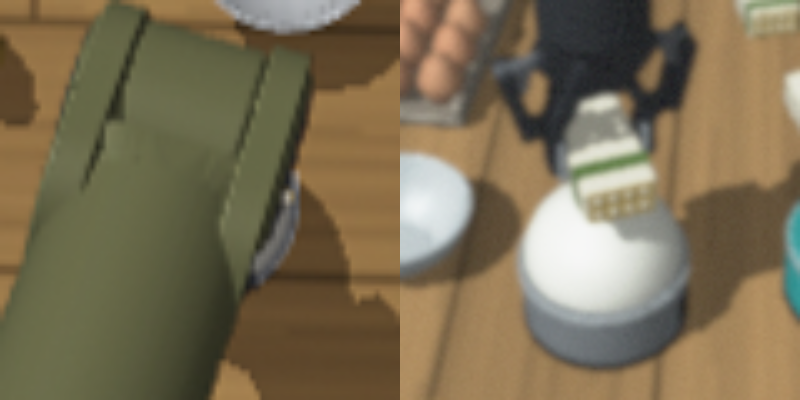

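View pics/g_wrist.png

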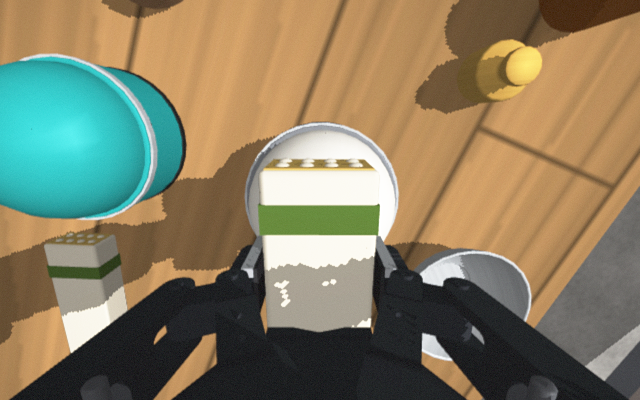

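```bash
python3 - <<'E' | tail -12
from est import *
c=dict(np.load('w3.npz')); g=cv2.imread('pics/g_wrist.png')
S=sil(c,.6325,-.025).reshape(-1,2); o=g.copy(); cv2.polylines(o,[S.astype(int).reshape(-1,1,2)],True,(0,0,255),1)
q=proj(c,disc(.6325,-.025,.06,.062)); cv2.polylines(o,[q.astype(int).reshape(-1,1,2)],True,(255,0,0),1)
cv2.imwrite('pics/h.png',cv2.resize(o[100:260,220:430],None,fx=3.8,fy=3.75))
print(S.min(0),S.max(0))
E
```

```text
lamp top circle 308.8254089355469 179.79629516601562 20.736995697021484 [ 0.63171717 -0.02494311  0.08      ]
lamp side dome bbox (265, 192, 46, 46)
(289, 160, 41, 40)
(288, 160, 41, 41) [[290.73012666 198.2528201 ]]
side dome pred [267.71142739 191.7444875 ] [315.28731461 233.43454884]
dimmer corners [[0.67257383 0.33739276]
 [0.60103141 0.20439577]
 [0.47522918 0.27359034]
 [0.54459256 0.40785274]] ctr [0.57335675 0.3058079 ] [0.15101826 0.14357608 0.15112139 0.14609523]
hub [0.57491025 0.3081315  0.066     ] tab tip [0.51134652 0.29857638 0.096     ]
jar [0.77306368 0.22070424 0.1       ] weight [0.73129883 0.1281994  0.06      ] bowl [ 0.81011652 -0.08192886  0.05      ]
[243.32463 122.59136] [394.33875 275.09644]
```

View pics/h.png

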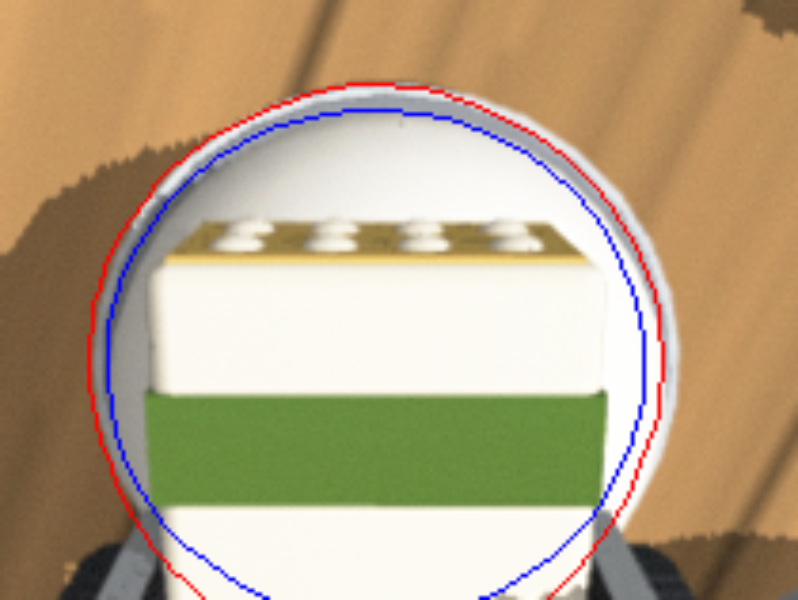

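Run:
```python
from h import *
from plant import arm, fingers,read_camera,calibration
arm.move_linear([.6338,-.0235,.134],v=.05); arm.wait(.3)
s=arm.get_state(); f0=s['contact_force']; print(s['t'],s['tool_pos'],f0.round(2))
z=.130
while z>.120:
    arm.move_linear([.6338,-.0235,z],v=.04); arm.wait(.1)
    s=arm.get_state(); f=s['contact_force']; print(round(z,4),s['tool_pos'].round(4),(f-f0).round(2),s['moment'].round(2))
    if f[2]-f0[2]>1.2: break
    z-=.001
print(s['t'])
```

```text
11.4583 [ 0.63388392 -0.02353566  0.13414949] [ 0.23 -0.15 -1.69]
0.13 [ 0.6337 -0.0235  0.1299] [ 0.9  -0.47  0.41] [-0.02 -0.   -0.01]
0.129 [ 0.6338 -0.0235  0.129 ] [ 0.25  0.88 -0.09] [-0.03  0.01  0.01]
0.128 [ 0.6338 -0.0235  0.128 ] [-0.34  0.06 -0.24] [-0.    0.02 -0.03]
0.127 [ 0.6338 -0.0235  0.127 ] [ 0.26  0.51 -0.46] [-0.    0.   -0.01]
0.126 [ 0.6338 -0.0235  0.126 ] [-1.18  1.02 -0.03] [-0.01  0.02 -0.03]
0.125 [ 0.6339 -0.0235  0.1256] [-3.03  0.97  7.11] [ 0.03  0.41 -0.03]
13.5583
```

Run:
```python
from h import *
from plant import arm, fingers,read_camera,calibration
arm.move_linear([.6338,-.0235,.1256],v=.02); arm.wait(.1)
s=arm.get_state(); print(s['tool_pos'],s['contact_force'].round(2))
fingers.set_gripper(.062)
s=arm.get_state(); print(s['t'],s['tool_pos'],s['contact_force'].round(2),s['finger_gap'])
for n in ('wrist','side'): cv2.imwrite(f'pics/i_{n}.png',read_camera(n)[:,:,::-1])
b=cv2.imread('pics/i_side.png')[140:260,230:350]
cv2.imwrite('pics/i.png',np.hstack([cv2.resize(cv2.imread('pics/i_wrist.png')[80:380,170:470],(400,400)),cv2.resize(b,(400,400))]))
```

```text
[ 0.63393829 -0.02351814  0.12564855] [-0.52 -0.55  2.24]
14.175 [ 0.63378023 -0.02351003  0.12538163] [ 1.02 -0.33  0.35] 0.06178694055298662
```

View pics/i.png

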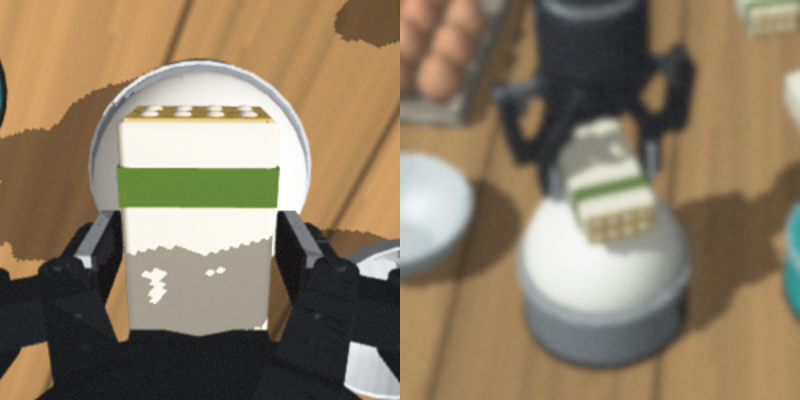

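Run:
```python
from h import *
from plant import arm, fingers,read_camera,calibration
fingers.set_gripper(.082)
fr=[]
for k in range(4):
    np.savez(f'w4_{k}.npz',**calibration('wrist')); fr.append(read_camera('wrist')[80:300,210:430,::-1]); arm.wait(.1)
print(arm.get_state()['t'])
cv2.imwrite('pics/j_raw.png',fr[3])
cv2.imwrite('pics/j.png',np.hstack([cv2.resize(fr[0],(400,400)),cv2.resize(fr[3],(400,400))]))
```

```text
15.2167
```

View pics/j.png

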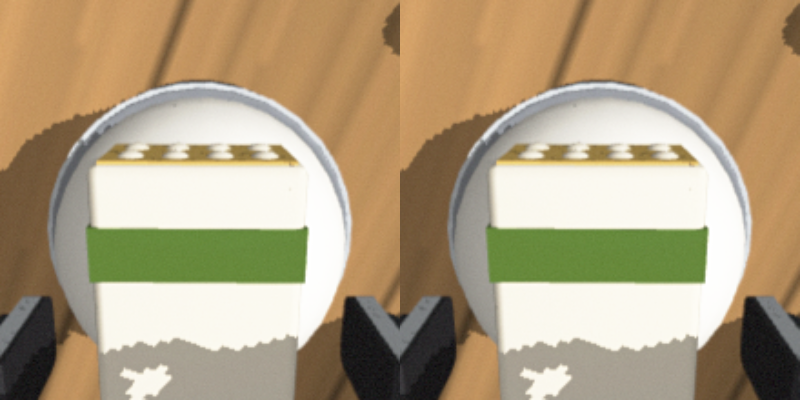

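Run:
```python
from h import *
from plant import arm, fingers,read_camera,calibration
arm.move_linear([.6338,-.0235,.17],v=.06)
arm.move_linear([.6338,-.0235,.24],v=.15)
A=np.array([.575,.311]); 
def pose(th,back,r=.052):
    ph=np.radians(186.8)-th; u=np.array([np.cos(ph),np.sin(ph)]); t=np.array([np.sin(ph),-np.cos(ph)])
    return A+r*u-back*t, np.degrees(ph)-180
p,d=pose(0,.035); print(p,d)
arm.movep([*p,.2],list(Q(d)))
fingers.set_gripper(0.)
print(arm.get_state()['t'],arm.get_state()['tool_pos'],arm.get_state()['contact_force'])
c=calibration('wrist'); im=read_camera('wrist')[:,:,::-1].copy()
for z,rr in ((.066,.034),): 
    a=np.linspace(0,6.28,40); cv2.polylines(im,[proj(c,np.c_[A[0]+rr*np.cos(a),A[1]+rr*np.sin(a),0*a+z]).astype(int).reshape(-1,1,2)],True,(0,0,255),1)
ph=np.radians(186.8); u=np.array([np.cos(ph),np.sin(ph)]); t=np.array([np.sin(ph),-np.cos(ph)])
q=[[*(A+r*u+s*.005*t),.096] for r,s in ((.02,1),(.065,1),(.065,-1),(.02,-1))]
cv2.polylines(im,[proj(c,q).astype(int).reshape(-1,1,2)],True,(0,255,0),1)
cv2.imwrite('pics/k_w.png',im)
for n in ('top','side'): cv2.imwrite(f'pics/k_{n}.png',read_camera(n)[:,:,::-1])
a=cv2.imread('pics/k_top.png')[140:220,270:350]; b=cv2.imread('pics/k_side.png')[140:260,230:350]
cv2.imwrite('pics/k.png',np.hstack([cv2.resize(a,(400,400)),cv2.resize(b,(400,400))]))
```

```text
[0.52750993 0.2700892 ] 6.800000000000011
18.6667 [0.52745331 0.27015456 0.19998456] [ 0.0361827  -0.79970623  0.62346525]
```

View pics/k.png

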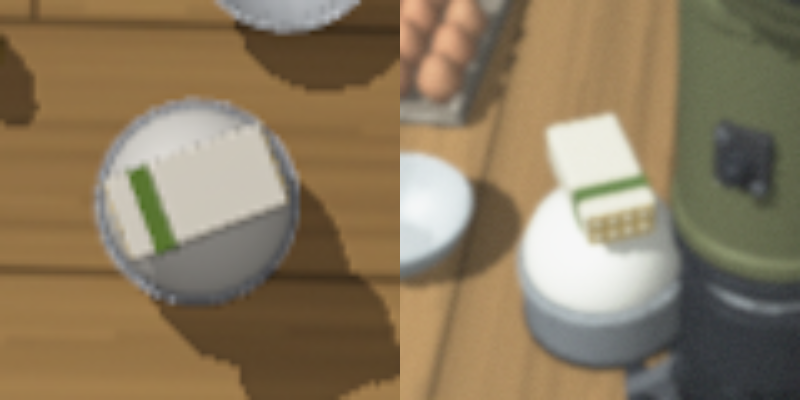

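View pics/k_w.png

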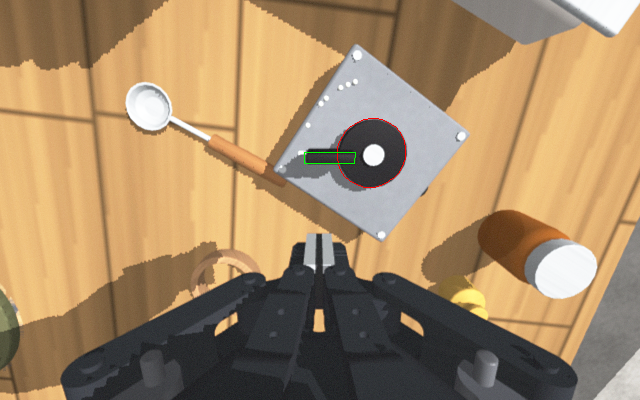

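```bash
cat > push.py <<'E'
from h import *
from plant import arm, fingers,read_camera,calibration
A=np.array([.575,.311])
def pose(th,back,r=.052):
    ph=np.radians(186.8)-th; u=np.array([np.cos(ph),np.sin(ph)]); t=np.array([np.sin(ph),-np.cos(ph)])
    return A+r*u-back*t, np.degrees(ph)-180, t,u
def go(th,back,v=.05,z=.072):
    p,d,t,u=pose(th,back); arm.move_linear([*p,z],v=v,ori=list(Q(d)))
    s=arm.get_state(); f=s['contact_force']; x=s['tool_pos'][:2]-p
    print(round(th,2),back,'t',round(s['t'],2),'Ft',round(float(f[:2]@t),2),'Fr',round(float(f[:2]@u),2),'Fz',round(float(f[2]),2),'lag',round(float(x@t)*1e3,2),round(float(x@u)*1e3,2))
    return f[:2]@t
E
python3 - <<'E'
from push import *
go(0,.035,.12)
for b in (.022,.018,.016,.014): go(0,b)
for th in (.1,.2,.3,.4): go(th,.014)
im=read_camera('wrist')[:,:,::-1]; cv2.imwrite('pics/l.png',im)
E
```

```text
0 0.035 t 20.03 Ft 0.18 Fr -0.18 Fz -0.22 lag 0.07 -0.52
0 0.022 t 20.44 Ft -0.65 Fr 0.83 Fz -0.68 lag 0.7 0.1
0 0.018 t 20.69 Ft 0.53 Fr -0.58 Fz -0.26 lag 0.31 0.06
0 0.016 t 20.94 Ft -0.35 Fr -0.32 Fz 0.46 lag 0.09 0.0
0 0.014 t 21.19 Ft -3.58 Fr -0.46 Fz 1.18 lag -0.84 0.01
0.1 0.014 t 21.45 Ft -1.82 Fr 0.61 Fz -0.22 lag -0.17 0.09
0.2 0.014 t 21.71 Ft 0.09 Fr 0.67 Fz 0.12 lag 0.69 0.19
0.3 0.014 t 21.97 Ft -0.31 Fr 0.44 Fz -0.38 lag 0.66 0.09
0.4 0.014 t 22.23 Ft -3.15 Fr 0.75 Fz 1.03 lag -0.54 -0.13
```

View pics/l.png

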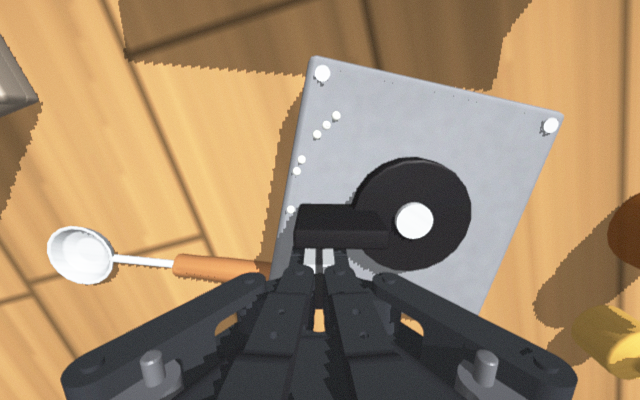

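Tab (≈345,225) is being pushed at the first click (single pip at ≈(290,210)). I'll continue.

Run:
```python
from push import *
for th in (.5,.6,.7,.8,.9,1.0,1.1,1.16): 
    if go(th,.014,.04)<-25: break
im=read_camera('wrist')[:,:,::-1]; cv2.imwrite('pics/m.png',im)
b=read_camera('side')[:,:,::-1]; cv2.imwrite('pics/m_side.png',b)
```

```text
0.5 0.014 t 22.56 Ft -2.61 Fr 0.19 Fz 0.39 lag -0.26 -0.0
0.6 0.014 t 22.84 Ft -0.09 Fr 0.26 Fz -0.54 lag 0.39 0.29
0.7 0.014 t 23.12 Ft -0.35 Fr -0.83 Fz 0.13 lag 0.55 0.12
0.8 0.014 t 23.41 Ft -4.28 Fr 0.19 Fz 2.43 lag -0.56 -0.05
0.9 0.014 t 23.69 Ft -3.89 Fr 0.84 Fz 0.14 lag -0.45 0.04
1.0 0.014 t 23.98 Ft -2.96 Fr 1.39 Fz -0.45 lag 0.12 0.31
1.1 0.014 t 24.26 Ft -0.63 Fr -0.12 Fz -0.68 lag 0.66 0.04
1.16 0.014 t 24.51 Ft -5.29 Fr 1.4 Fz 2.27 lag -0.35 -0.03
```

View pics/m.png

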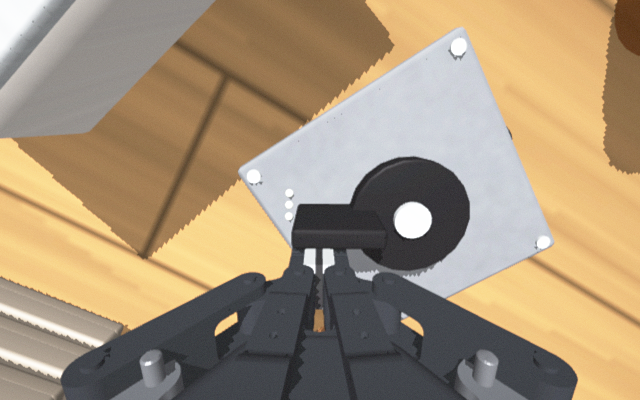

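View pics/m_side.png

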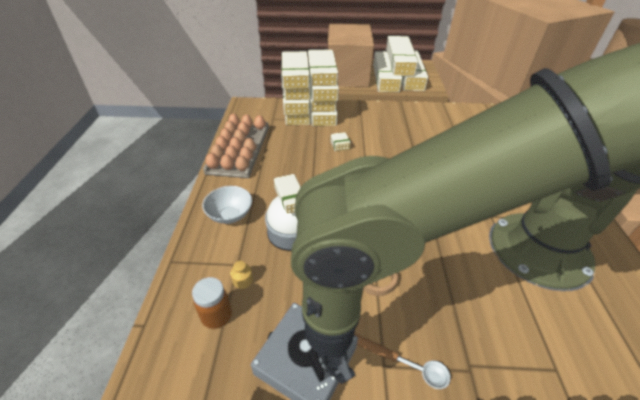

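Run:
```python
from push import *
th=1.16
for k in range(10):
    th+=.02; go(th,.014,.03); arm.wait(.4); s=arm.get_state(); p,d,t,u=pose(th,.014)
    F=s['contact_force'][:2]@t; print('  settled',round(float(F),2), 'lag',round(float((s['tool_pos'][:2]-p)@t)*1e3,2))
    if F<-11: break
```

```text
1.18 0.014 t 24.86 Ft -5.63 Fr 1.69 Fz 3.33 lag -0.18 0.03
  settled -5.03 lag -0.16
1.2 0.014 t 25.51 Ft -5.59 Fr 0.17 Fz 3.94 lag -0.35 0.05
  settled -5.78 lag -0.36
1.22 0.014 t 26.16 Ft -9.51 Fr 0.8 Fz 5.77 lag -1.34 0.03
  settled -8.94 lag -1.34
1.24 0.014 t 26.81 Ft -12.36 Fr 0.31 Fz 6.1 lag -2.39 0.0
  settled -12.1 lag -2.38
```

Run:
```python
from push import *
im=read_camera('wrist')[100:300,220:480,::-1]; t=read_camera('top')[:,:,::-1]; b=read_camera('side')[140:260,230:350,::-1]
cv2.imwrite('pics/n.png',np.hstack([cv2.resize(im,(400,400)),cv2.resize(b,(400,400))])); cv2.imwrite('pics/n_top.png',t)
s=arm.get_state(); print(s['t'],s['contact_force'],s['joint_vel'].round(3))
```

```text
27.3583 [-10.40448712  -4.11755289   7.04715696] [-0.001  0.001  0.     0.001 -0.001 -0.001  0.001]
```

View pics/n.png

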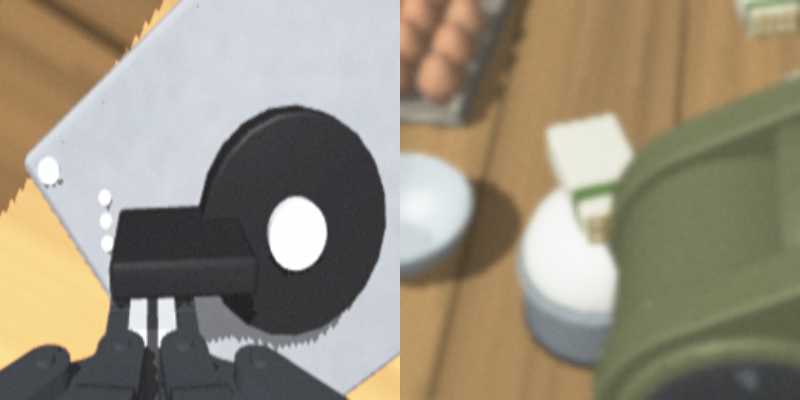

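View pics/n_top.png

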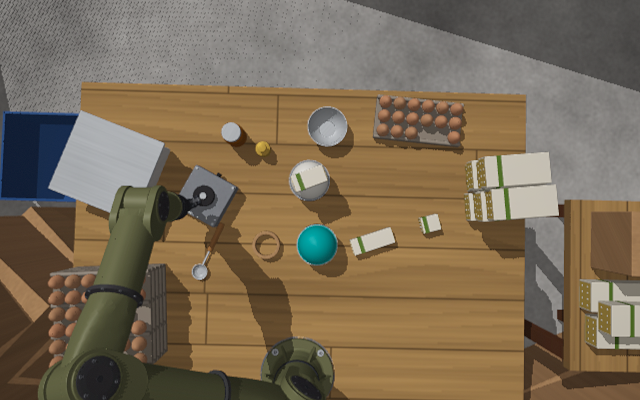

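Run:
```python
from plant import arm, job
job.finish_job(); s=arm.get_state(); print(s['t'],s['contact_force'])
```

```text
the job is handed in; nothing more can be done
the job is handed in; nothing more can be done
```

The middle-length cake is balanced on the white lamp dome. The job is handed in at about 27 s of the 64 s, with the shut fingers still holding the dial at its third click; no verdict was reported.

- **Cake:** I set it down and let go with only light contact. It did not visibly move or tilt over the next half second. In the last top and side pictures it is still on the crown and looks centred and level.
- **Dial:** I turned it by the tab past the first and second clicks to the end stop. There the push rose to about 12 N and the fingers gained no more travel. The tab stood beside the three pips, and the joints were still.
- **Everything else:** Nothing else has visibly moved in the last top picture.

Two measurements disagreed slightly. The cameras placed the lamp centre about 2–3 mm apart, and I used the wrist view for placing. My first estimate of the dimmer position was about 5 mm off; I corrected it using the box's corner rivets before pushing. The dial angle could only be judged from the tool position, the force and the pictures. The arm partly hid the cake in the last side picture.

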